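# Open the locked towel dispenser with its release pin

### The arm

A 7-joint arm with a two-finger parallel gripper is mounted at the origin on the work surface. World frame = base frame: x ahead of the robot, y to its left, z up, the work surface at z = 0. Lengths are in mm, angles in rad, forces in N, time in s.
With the tool pointing down it reaches from about 400 to 875 mm from the base axis. Payload 4.4 kg.
Tool frame: the origin (TCP) lies at the very end of the fingers, on their centre line; the grasp point (between the pads) lies 19 mm behind it; z points along the fingers, y is the line along which they close (so a half turn about z gives the same grasp; the last joint's range is limited). The gripper opens to 85 mm and grips with 20 to 120 N. Pads are 22 mm wide; open, the fingers measure 114 mm over their backs; the gripper's body (76 mm by 85 mm) begins 54 mm behind the grasp point. The pads swing forward as they close: fully open they stand 13 mm farther back than shut.
Start: joints at [-0.066, 0.628, 0.038, 1.517, -0.027, 0.996, -0.02], TCP at [650.014, 0.028, 209.113] pointing down, gripper open.
Joint ranges: [-3.06, 3.06], [-0.37, 2.12], [-1.25, 1.32], [0.18, 2.47], [-1.1, 4.24], [0.23, 1.98], [-2.94, 2.94]. Speed limits (rad/s): [2.57, 2.57, 3.14, 3.14, 3.14, 3.14, 3.14].

### API

Orientations are given as [roll, pitch, yaw] about the fixed x, y, z axes, in that order (R = Rz(yaw) Ry(pitch) Rx(roll)).
In Python, from cell import read_state, get_image, camera_info, finish_job gives the robot as it stands.
- The arm moves only by the tool play_rows, never from a script. Its argument "deltas" is one flat list of numbers, 7 for each row, row after row: the shift along the tool's x, y, z in mm, then the turn, a rotation vector about the tool's x, y, z in rad, then the opening, from 0 (shut) to 1 (fully open). In form: [dx, dy, dz, ax, ay, az, grip, dx, dy, dz, ax, ay, az, grip, ...]. A call has 1 to 10 rows; each row is the pose to reach, as a shift and turn from the pose commanded when the call began, along the tool's axes at that moment; what a row does not reach only later rows make up. A row lasts 1/8 s, in which the tool goes at most 62.5 mm and 10.7 degrees, less where a joint would pass 70% of its speed; a pose out of reach is approached as far as the arm can. A call with a gripper value outside its range is refused whole. The fingers move at their own pace and stop on an object; the grip force is fixed at half the most. Time passes only in rows, so rows that repeat a pose let the fingers close. It gives the time, the measured TCP pose, the force, the opening and the grip force at its end, in the units of the state.
- read_state(): the state, without advancing time (a new reading comes with each control period).
- get_image(name): name is "scene" or "side" or "wrist"; returns the picture (480x640x3 uint8, red, green, blue); there is no depth.
- camera_info(name): a dict with "fx", "fy", "cx", "cy" (pixels), "T" (4x4, takes a point from camera to world coordinates). Camera axes: x right, y down, z forward; pixel columns grow to the right and rows downward; lengths in mm; the calibration is good to about 2 mm. A picture is of the moment at which its call begins: read the wrist's pose just before it. camera_info takes no time and is no camera call; for the wrist camera it gives the pose at the moment of the call.
- finish_job(): hands the job in; it is judged then, once.
The state is a dict: "clock": time; "qpos": joint angles; "qd": joint speeds; "tau": joint torques, N m; "eef_pos": TCP position; "tool_rot": TCP orientation; "force": force on the tool from outside, world axes, zero at the start; "torque": the same for the moment, N m; "width": finger opening in mm; "gripper_force": force on a finger pad.
Only numpy, scipy, OpenCV 4.12 (cv2) and the standard library are available. Lean on these libraries where they do the work, as an engineer would, in place of code of your own. Each camera call takes 0.05 s, during which the arm holds its last target. There are 200 camera calls.

### The job

The paper-towel dispenser on the counter has run low and must be opened for refilling. Take the steel release pin from the tool block, feel for the hidden spring latch through the small hole in the dispenser's top and press it gently, without forcing it, until it lets go and the front springs ajar. Put the pin back upright and fully home in its own socket, and swing the front down until it is fully open; leave everything else where it stands.

Things in the scene. Friction and masses are not known exactly. Their poses are not given: they have to be found in the camera images.
- dispenser: plain metal folded-towel dispenser: box 100 mm deep (its x), 275 mm wide (its y), top 200 mm above the counter, on a foot plate 150 x 295 mm; fixed. Origin: centre of the box's underside at counter height; front faces its own -x, z up. Its latch is thin: the pin pressed against any part of the dispenser with more than 20 N bends it. Keep the latch tab down about 0.5 s until the front is ajar.
- hole (a point): centre of the release hole (10 mm across, 5 mm thick top plate), at the top surface; upright axis. Below, unseen, is the latch's sprung tab, its top 16 to 44 mm down: set differently on every dispenser, so found by feel. Nothing else in the way for 60 mm. The tab resists from about 4 N, lets the front go after 6 to 7 mm of travel at about 8 to 10 N, and stops hard at about 9 mm.
- front (a joint): opening angle of the front, hinged along its lower edge 22 mm above the counter, swinging out towards the dispenser's -x: 0 shut; about 0.24 (ajar) once the latch lets go and a spring has pushed it out; 1.15 fully open at its stop. Below about 0.3 it stays where it is left; beyond about 0.5 it sinks open by its own weight.
- front_edge (a point): middle of the front's upper edge, 176 mm from the hinge line; the front is a metal panel 6 mm thick, 267 mm wide. Shut, this edge is 198 mm above the counter and 47 mm before the dispenser's mid-depth. Ajar, a gap of about 40 mm opens between it and the top plate, free at mid-width for 35 mm down: hook the front there from above and pull it outwards.
- pin: release pin: bare steel shaft 6 mm across and 62 mm long with a 6 mm conical point, under a dark metal barrel 18 mm across and 48 mm long to grip it by; 80 g. Origin: the point of the shaft; z runs up along the pin. At the start it stands upright in one of the block's three sockets, the barrel resting on the block's top.
- holder: white plastic tool block 50 mm (x) by 160 mm (y), 66 mm high, fixed to the counter; origin: centre of its underside. Three upright sockets, 9 mm across, right through it, at y = -52, 0 and +52 mm on its mid-line: one each for the pin, the dial probe and the skewer, in any order.
- dial_probe: dial thermometer standing in another socket: round head 40 mm across on a black neck, top 34 mm above the block; origin at the point of its stem, z up along it
- skewer: steel skewer with a wire ring handle 28 mm across standing in another socket, top 34 mm above the block; origin at its point, z up along it
- bowl: bystander: stainless mixing bowl, 200 mm across, 80 mm high; origin: on its underside, near its middle
- sauce_bottle: bystander: clear plastic bottle, 60 mm across, 190 mm high; origin: on its underside, near its middle
- spice_jar: bystander: glass jar with steel cap, 64 mm across, 85 mm high; origin: on its underside, near its middle
- deli_cup: bystander: lidded white plastic tub, 92 mm across, 74 mm high; origin: on its underside, near its middle
- spatula: bystander: wooden-handled spatula lying flat, 240 mm long; origin: on its underside, near its middle
- scraper: bystander: bench scraper lying flat: steel blade 130 x 75 mm, wooden bar grip; origin: on its underside, near its middle
- tape_roll: bystander: roll of paper tape lying flat, 100 mm across, 24 mm high; origin: on its underside, near its middle

How it is judged (in metres and radians):
On the way:
1. the front springs ajar while the pin stands in the release hole, pressed down on the latch (value of joint front above 0.08 rad and horizontal distance between pin and hole below 0.008 m and z of pin in the frame of dispenser below 0.19 m), for 0.05 s.
At the end, for the whole second after the job is handed in: The dispenser's front is fully open (beyond 1.05 rad of 1.15), and the pin stands again upright (within 0.12 rad), at rest and fully home in the socket it came from (within 6 mm of its starting place) (value of joint front above 1.05 rad and distance of pin from where it was at the start of the episode below 0.006 m and angle between pin's own z axis and vertical below 0.12 rad and linear speed of pin below 0.02 m/s); the robot touches nothing.
It fails at once if the pin is pressed against the dispenser or its latch with more than 20 N (contact force between pin and dispenser above 20 N).
It fails at once if the dial probe or the skewer is pulled out or shifted by more than 20 mm (distance of any of dial_probe, skewer from where it was at the start of the episode above 0.02 m).
It fails at once if a bystander on the counter is knocked more than 30 mm out of place (distance of any of bowl, sauce_bottle, spice_jar, deli_cup, spatula, scraper, tape_roll from where it was at the start of the episode above 0.03 m).
It also fails if it takes over 67 s, if anything falls off the work surface, if the arm or the gripper's body presses on something with over 40 N, if the wrist force passes 120 N, or if a joint passes its speed limit or range.

## Working session

There is one attempt and no reset: what is moved stays moved. The work goes in short steps, Python scripts to look and compute and a tool call to move; the robot and the scene stay as the last step left them, time stands still between calls to the robot, and variables do not carry over. Pictures are saved under pics/ and viewed, at most 13 in all, crops included, and the job is handed in when it is done.

Besides the shell and the picture viewer there is one more tool, called after "Call:" in YAML: its name, and indented under it one key for each argument. play_rows: Moves the arm, as the interface text tells. Its arguments: {"type":"object","properties":{"deltas":{"type":"array"}},"required":["deltas"]}

```bash
mkdir -p pics; cat > h.py <<'E'
import numpy as np, cv2
from cell import *
from scipy.spatial.transform import Rotation as Ro
def snap(n,f,crop=None,scale=1):
    im=cv2.cvtColor(get_image(n),cv2.COLOR_RGB2BGR)
    cv2.imwrite(f'pics/{f}_full.png',im)
    if crop: im=im[crop[1]:crop[3],crop[0]:crop[2]]
    if scale!=1: im=cv2.resize(im,None,fx=scale,fy=scale,interpolation=cv2.INTER_CUBIC)
    cv2.imwrite(f'pics/{f}.png',im)
def ray(ci,u,v):
    T=np.array(ci['T']); d=T[:3,:3]@np.array([(u-ci['cx'])/ci['fx'],(v-ci['cy'])/ci['fy'],1]); return T[:3,3],d/np.linalg.norm(d)
def atz(ci,u,v,z):
    o,d=ray(ci,u,v); return o+d*(z-o[2])/d[2]
def tri(rs):
    A=np.zeros((3,3));b=np.zeros(3)
    for o,d in rs:
        P=np.eye(3)-np.outer(d,d);A+=P;b+=P@o
    p=np.linalg.solve(A,b); return p,[np.linalg.norm(np.cross(p-o,d)) for o,d in rs]
def proj(ci,p):
    T=np.array(ci['T']);q=T[:3,:3].T@(np.array(p)-T[:3,3]);return ci['fx']*q[0]/q[2]+ci['cx'],ci['fy']*q[1]/q[2]+ci['cy']
def todelta(dw):
    s=read_state();return Ro.from_euler('xyz',s['tool_rot']).inv().apply(dw)
E
python3 - <<'E'
from h import *
snap('scene','s1');snap('side','d1')
np.set_printoptions(precision=3,suppress=True)
for n in('scene','side','wrist'):
    c=camera_info(n);print(n,c['fx'],c['cx'],c['cy'],np.array(c['T']))
s=read_state();print(s['clock'],s['eef_pos'],s['tool_rot'],s['force'],s['width'])
E
```

```text
scene 488.69084951124273 318.0434212007841 248.49098620131468 [[  -0.706    0.39    -0.591 1143.621]
 [   0.708    0.381   -0.594  657.729]
 [  -0.007   -0.838   -0.545  672.782]
 [   0.       0.       0.       1.   ]]
side 455.76532262791454 324.52442641262274 240.94805567643414 [[   0.948   -0.19     0.256  294.568]
 [  -0.319   -0.582    0.749 -666.241]
 [   0.006   -0.791   -0.612  708.785]
 [   0.       0.       0.       1.   ]]
wrist 354.0763848762358 316.9476649659149 236.90757233280428 [[  1.      0.001  -0.002 648.985]
 [  0.     -0.957  -0.29   73.499]
 [ -0.002   0.29   -0.957 371.822]
 [  0.      0.      0.      1.   ]]
0.1 [649.394   0.039 208.278] [-3.14  -0.     1.571] [-0.172  0.398 -0.155] 85.25755964070957
```

View pics/s1.png

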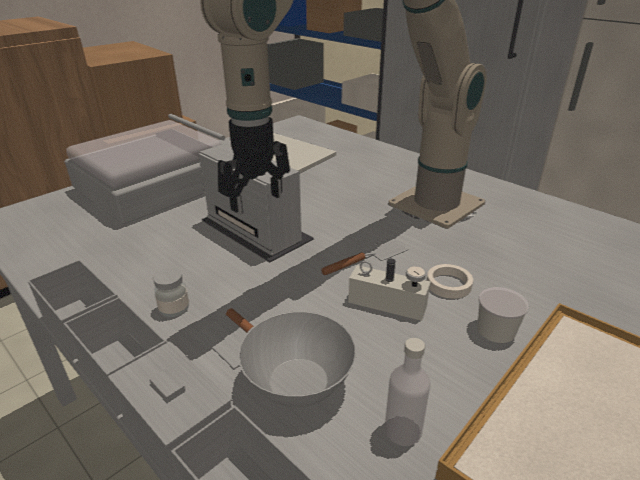

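View pics/d1.png

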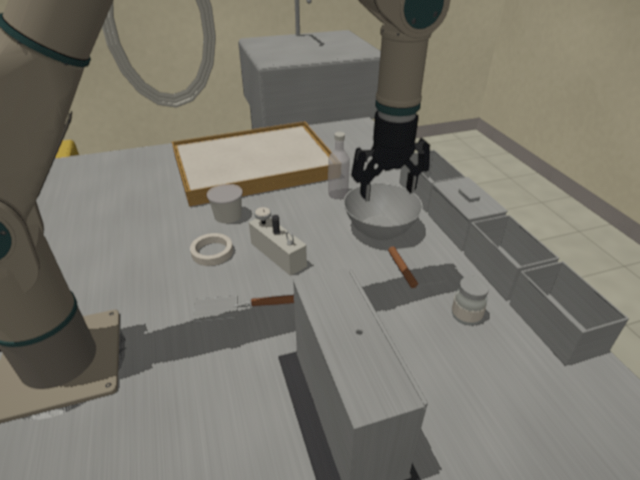

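The scene view shows the black pin barrel in the middle socket (top ≈ (391,261)), between the ring (366,268) and the dial (416,273). In the side view the barrel top is ≈ (276,217) and the release hole ≈ (360,332).

```bash
python3 - <<'E'
from h import *
np.set_printoptions(precision=1,suppress=True)
sc,sd=camera_info('scene'),camera_info('side')
print('pin top',tri([ray(sc,391,261),ray(sd,276,218)]))
print('ring/dial',tri([ray(sc,366,268),ray(sd,291,238)]),tri([ray(sc,416,272),ray(sd,262,214)]))
print('hole z200',atz(sd,360,332,200))
print('block top corners side z66',[atz(sd,u,v,66) for u,v in((250,219),(250,234),(303,272),(306,250))])
print('disp top corners side z200',[atz(sd,u,v,200) for u,v in((295,283),(346,274),(424,404),(350,428))])
print('scene disp',[atz(sc,u,v,z) for u,v,z in((205,160,200),(268,251,0))])
a=cv2.imread('pics/s1_full.png')[100:320,180:460];b=cv2.imread('pics/d1_full.png')[190:430,230:500]
cv2.imwrite('pics/c1.png',np.vstack([cv2.resize(a,(380,299),interpolation=2),cv2.resize(b,(380,300))]) if 0 else np.hstack([cv2.resize(a,(400,314),interpolation=2),cv2.resize(b[:, :306],(400,314),interpolation=2)]))
E
```

```text
pin top (array([465.3, 183.2, 110.7]), [np.float64(1.4980522559743183), np.float64(1.4980522559744474)])
ring/dial (array([486.9, 137. ,  81.4]), [np.float64(1.6761634243388808), np.float64(1.6761634243388128)]) (array([442.3, 230.6,  95.6]), [np.float64(0.9520418803363513), np.float64(0.9520418803363057)])
hole z200 [ 487.3 -264.5  200. ]
block top corners side z66 [array([417.4, 260.4,  66. ]), array([405.4, 199.8,  66. ]), array([485.6,  32.4,  66. ]), array([513. , 101.6,  66. ])]
disp top corners side z200 [array([ 425.8, -135. ,  200. ]), array([ 512.5, -140.4,  200. ]), array([ 519.2, -398.1,  200. ]), array([ 419.9, -398.8,  200. ])]
scene disp [array([ 541.6, -340.8,  200. ]), array([ 509.5, -157.7,    0. ])]
```

View pics/c1.png

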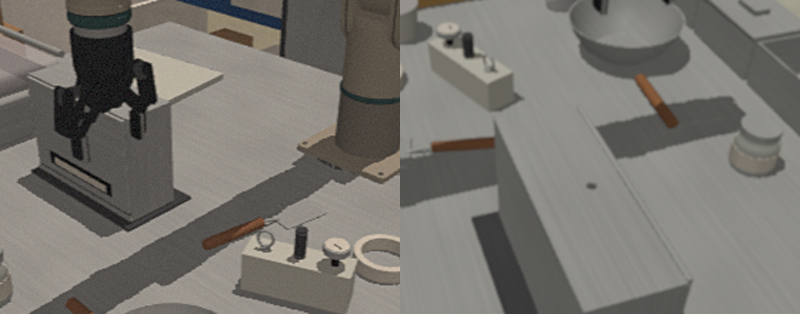

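Call:
play_rows:
  deltas: [30, -30, 0, 0, 0, -0.08, 1, 70, -70, 0, 0, 0, -0.18, 1, 110, -110, 0, 0, 0, -0.28, 1, 150, -150, 0, 0, 0, -0.38, 1, 175, -175, 0, 0, 0, -0.44, 1, 183, -184, 0, 0, 0, -0.447, 1, 183, -184, 0, 0, 0, -0.447, 1, 183, -184, 0, 0, 0, -0.447, 1]

```text
clock: 1.1
eef_pos: [467.3, 181.6, 209.0]
tool_rot: [3.141, 0.001, 2.015]
force: [-0.3, -0.4, -1.3]
width: 85.3
gripper_force: 0.0
```

```bash
python3 - <<'E'
from h import *
s=read_state();print(s['clock'],s['eef_pos'],s['tool_rot'],s['force'])
snap('wrist','w1')
c=camera_info('wrist');print(proj(c,[465,183,114]))
snap('scene','s2');snap('side','d2')
E
```

```text
1.1 [467.34576672 181.58463673 209.00869298] [3.14123724e+00 9.70607829e-04 2.01480226e+00] [-0.28236834 -0.43255894 -1.31578244]
(np.float64(316.2045290881472), np.float64(228.33197940278848))
```

View pics/w1.png

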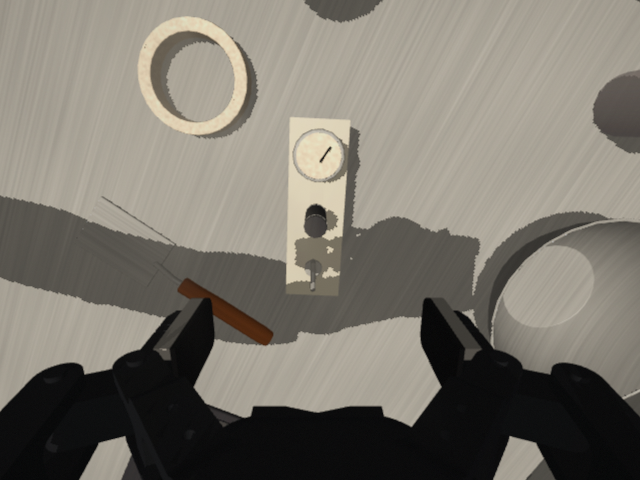

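The wrist view shows the tape roll top left, and the block upright with the dial at (319,155), the barrel top at (316,227) and the ring at (313,275). The barrel top matches its projection of (316,228), so pin at about (465,183).

Call:
play_rows:
  deltas: [2, -1, 25, 0, 0, 0, 1, 2, -1, 55, 0, 0, 0, 1, 2, -1, 85, 0, 0, 0, 1, 2, -1, 110, 0, 0, 0, 1, 2, -1, 125, 0, 0, 0, 1, 2, -1, 129, 0, 0, 0, 1, 2, -1, 129, 0, 0, 0, 1, 2, -1, 129, 0, 0, 0, 1]

```text
clock: 2.25
eef_pos: [464.9, 184.6, 80.9]
tool_rot: [3.14, 0.0, 2.018]
force: [-0.0, -0.8, -1.4]
width: 85.4
gripper_force: 0.0
```

Call:
play_rows:
  deltas: [0, 0, 0, 0, 0, 0, 0.5, 0, 0, 0, 0, 0, 0, 0.1, 0, 0, 0, 0, 0, 0, 0, 0, 0, 0, 0, 0, 0, 0, 0, 0, 0, 0, 0, 0, 0, 0, 0, 0, 0, 0, 0, 0, 0, 0, 0, 0, 0, 0, 0]

```text
clock: 3.12
eef_pos: [464.4, 184.5, 80.4]
tool_rot: [3.141, -0.0, 2.018]
force: [-0.6, -0.2, 5.4]
width: 15.0
gripper_force: 58.6
```

Call:
play_rows:
  deltas: [0, 0, -10, 0, 0, 0, 0, 0, 0, -30, 0, 0, 0, 0, 0, 0, -60, 0, 0, 0, 0, 0, 0, -100, 0, 0, 0, 0, 0, 0, -140, 0, 0, 0, 0, 0, 0, -180, 0, 0, 0, 0, 0, 0, -205, 0, 0, 0, 0, 0, 0, -210, 0, 0, 0, 0, 0, 0, -210, 0, 0, 0, 0]

```text
clock: 4.25
eef_pos: [463.7, 184.1, 289.5]
tool_rot: [-3.141, -0.0, 2.018]
force: [0.2, -0.4, -0.7]
width: 15.2
gripper_force: 58.7
```

```bash
python3 - <<'E'
from h import *
s=read_state();print(s['clock'],s['eef_pos'],s['tool_rot'],s['force'])
snap('scene','s3');snap('side','d3');e=np.array(s['eef_pos'])
for n in('scene','side'):
    c=camera_info(n);print(n,proj(c,e),proj(c,e-[0,0,76.5]))
for n,f in(('scene','s3'),('side','d3')):
    c=camera_info(n);u,v=map(int,proj(c,e-[0,0,30]));im=cv2.imread(f'pics/{f}_full.png')[max(v-75,0):v+75,u-75:u+75];print(u-75,max(v-75,0));cv2.imwrite(f'pics/{f}c.png',cv2.resize(im,(390,390),interpolation=2))
cv2.imwrite('pics/c3.png',np.hstack([cv2.imread('pics/s3c.png'),cv2.imread('pics/d3c.png')]))
E
```

```text
4.25 [463.72936963 184.12392987 289.52876856] [-3.14054784e+00 -5.13502295e-05  2.01768066e+00] [ 0.19966907 -0.37730229 -0.72678879]
scene (np.float64(398.5059976600336), np.float64(180.51315981813337)) (np.float64(395.1790528349354), np.float64(217.10172921564887))
side (np.float64(269.4223878212795), np.float64(145.97535475541002)) (np.float64(271.8214224929401), np.float64(178.54887250158802))
322 120
195 84
```

View pics/c3.png

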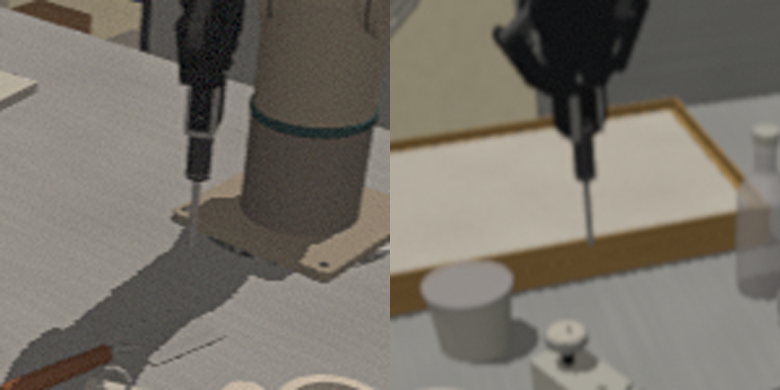

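The pin is held upright, with its tip at scene ≈ (397,215) and side ≈ (273,177), about 2 mm from the prediction. I'm carrying it over the hole next.

Call:
play_rows:
  deltas: [-15, -6, -10, 0, 0, 0, 0, -60, -25, -12, 0, 0, 0, 0, -115, -48, -12, 0, 0, 0, 0, -170, -71, -12, 0, 0, 0, 0, -225, -94, -12, 0, 0, 0, 0, -280, -117, -12, 0, 0, 0, 0, -335, -140, -12, 0, 0, 0, 0, -385, -161, -12, 0, 0, 0, 0, -410, -171, -12, 0, 0, 0, 0, -414, -173, -10, 0, 0, 0, 0]

```text
clock: 5.6
eef_pos: [485.8, -266.9, 299.9]
tool_rot: [-3.14, 0.0, 2.013]
force: [0.3, 0.5, -1.2]
width: 15.1
gripper_force: 58.7
```

Call:
play_rows:
  deltas: [0, 0, 0, 0, 0, 0, 0, 0, 0, 0, 0, 0, 0, 0]

```text
clock: 5.85
eef_pos: [487.3, -262.0, 300.1]
tool_rot: [3.141, -0.001, 2.02]
force: [-0.5, 0.4, -0.5]
width: 14.8
gripper_force: 58.7
```

```bash
python3 - <<'E'
from h import *
s=read_state();print(s['clock'],s['eef_pos'],s['tool_rot'],s['force'])
c=camera_info('wrist');snap('wrist','w4');snap('side','d4')
e=np.array(s['eef_pos']);d=camera_info('side')
print('tip pred',proj(c,e-[0,0,76.5]),proj(d,e-[0,0,76.5]),'hole',proj(c,[487.3,-264.5,200]))
a=cv2.imread('pics/w4.png')[120:360,190:450];b=cv2.imread('pics/d4.png')[270:390,295:425]
cv2.imwrite('pics/c4.png',np.hstack([cv2.resize(a,(390,360),interpolation=2),cv2.resize(b,(390,360),interpolation=2)]))
E
```

```text
5.85 [ 487.33768733 -261.9609759   300.13069784] [ 3.14125284e+00 -1.03906183e-03  2.02017888e+00] [-0.53826733  0.43458449 -0.47488923]
tip pred (np.float64(318.1828540756454), np.float64(238.55386906900625)) (np.float64(360.26092666545856), np.float64(319.60443043104857)) hole (np.float64(316.627639738706), np.float64(232.4196317249913))
```

View pics/c4.png

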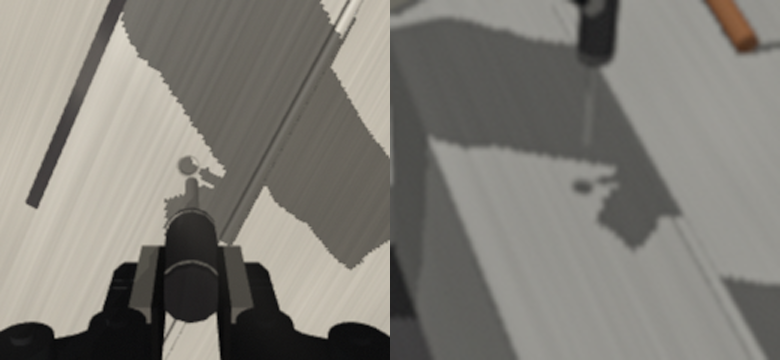

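The wrist crop shows the hole at full-frame ≈ (316,230) and the pin tip at ≈ (318,239). The side crop shows the hole at ≈ (359,332) and the tip at ≈ (361,319).

```bash
python3 - <<'E'
from h import *
np.set_printoptions(precision=1,suppress=True,linewidth=200)
c=camera_info('wrist');d=camera_info('side')
g=cv2.imread('pics/w4.png',0);print(g[218:250,304:332])
print(cv2.imread('pics/d4.png',0)[325:340,350:372])
print('hole w',atz(c,316,230,200),'s',atz(d,359,332,200),'tip',tri([ray(c,318,239),ray(d,361,319)]),read_state()['eef_pos'])
E
```

```text
[[187 184 181 180 185 190 191 188 185 183 186 188 191 189 188 187 188 190 190 187 186 187 189 190 189 173 126  98]
 [187 183 180 183 188 190 189 186 184 185 188 189 190 189 187 187 190 190 188 187 186 187 189 188 189 185 144  99]
 [185 181 179 184 189 189 187 184 184 185 188 189 189 188 186 188 190 189 186 186 187 189 189 188 187 162 118 101]
 [183 179 182 187 190 188 185 183 184 186 189 189 189 186 186 189 189 186 185 186 187 189 189 188 185 170 159 132]
 [181 180 184 188 189 187 183 182 185 187 189 188 188 186 188 189 189 186 186 187 188 189 188 186 185 185 189 150]
 [179 180 186 189 188 185 183 183 186 180 173 169 166 174 185 189 187 185 185 186 188 189 187 184 182 186 190 151]
 [178 183 188 189 185 182 178 172 164 147 136 131 129 149 164 170 180 184 185 188 189 187 185 183 183 187 191 177]
 [180 186 188 187 185 174 157 142 126 113 108 107 108 150 170 162 168 180 186 188 188 186 182 183 186 188 192 191]
 [183 187 188 186 178 157 131 115 106 103 105 105 104 128 169 183 170 169 183 188 187 184 182 183 187 190 191 190]
 [185 187 187 185 166 139 118 106 103 104 105 105 104 103 159 192
[... 3430 characters left out ...]
126 117 110 110 121 135 144 147 146 144 135 107  88  86  86]
 [147 147 146 145 146 147 144 142 139 135 135 139 144 147 146 138 127 117  97  85  85  88]
 [147 147 147 145 144 146 147 146 146 146 145 146 146 147 143 129 107  94  87  85  86  87]
 [146 147 147 146 144 146 147 146 147 148 148 148 147 147 144 128 101  85  84  86  86  85]
 [145 147 147 146 145 144 146 146 147 147 148 148 147 147 144 131 103  85  84  85  86  86]
 [145 146 147 146 145 145 145 146 146 146 148 148 148 146 139 122  98  84  83  86  86  85]]
hole w [ 486.2 -263.4  200. ] s [ 485.9 -264.   200. ] tip (array([ 487.8, -262.4,  225.1]), [np.float64(0.41706303508783227), np.float64(0.41706303508791187)]) [ 487.5 -262.3  300.3]
```

Call:
play_rows:
  deltas: [0, -2.2, 3, 0, 0, 0, 0, 0, -2.2, 10, 0, 0, 0, 0, 0, -2.2, 16, 0, 0, 0, 0, 0, -2.2, 18, 0, 0, 0, 0, 0, -2.2, 18, 0, 0, 0, 0, 0, -2.2, 18, 0, 0, 0, 0]

```text
clock: 6.7
eef_pos: [485.3, -264.7, 282.3]
tool_rot: [3.141, 0.0, 2.018]
force: [0.3, 0.4, -1.1]
width: 15.2
gripper_force: 58.7
```

```bash
python3 - <<'E'
from h import *
np.set_printoptions(precision=1,suppress=True,linewidth=200)
s=read_state();print(s['eef_pos'],s['force'])
c=camera_info('wrist');snap('wrist','w5');snap('side','d5')
e=np.array(s['eef_pos']);d=camera_info('side')
H=[485.55,-263.65,200]
print('tip pred',proj(c,e-[0,0,76.5]),proj(d,e-[0,0,76.5]),'hole',proj(c,H),proj(d,H))
a=cv2.imread('pics/w5.png')[190:270,270:360];b=cv2.imread('pics/d5.png')[305:345,335:380]
cv2.imwrite('pics/c5.png',np.hstack([cv2.resize(a,(396,352),interpolation=2),cv2.resize(b,(396,352),interpolation=2)]))
E
```

```text
[ 485.3 -264.7  282.3] [ 0.3  0.4 -1.1]
tip pred (np.float64(318.16186293842435), np.float64(238.43948338405943)) (np.float64(359.0256315983534), np.float64(329.80472046998955)) hole (np.float64(319.07099981298603), np.float64(234.92140059009358)) (np.float64(358.67294537797994), np.float64(331.8792587466557))
```

View pics/c5.png

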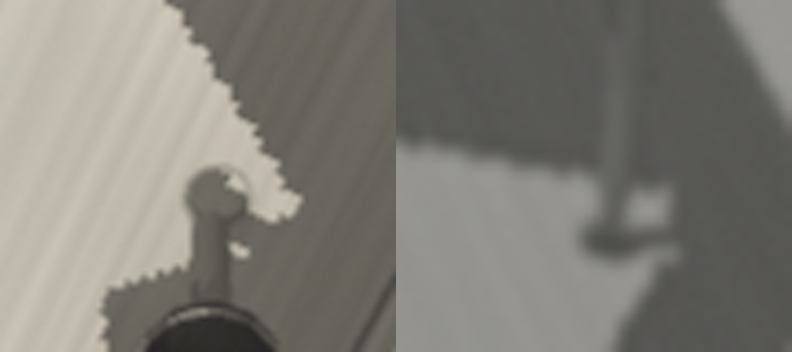

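The wrist crop shows the shaft just above the hole: hole centre ≈ (319.5,234.3), tip ≈ (318.2,238). After allowing for height, the error is about 1 mm. I'll nudge and enter slowly.

Call:
play_rows:
  deltas: [1, 0.5, 1, 0, 0, 0, 0, 1, 0.5, 3, 0, 0, 0, 0, 1, 0.5, 5, 0, 0, 0, 0, 1, 0.5, 7, 0, 0, 0, 0, 1, 0.5, 8, 0, 0, 0, 0, 1, 0.5, 8, 0, 0, 0, 0]

```text
clock: 7.55
eef_pos: [485.2, -263.5, 274.0]
tool_rot: [-3.142, -0.0, 2.018]
force: [0.6, 0.1, -0.6]
width: 15.1
gripper_force: 58.7
```

Call:
play_rows:
  deltas: [0, 0, 2, 0, 0, 0, 0, 0, 0, 4, 0, 0, 0, 0, 0, 0, 6, 0, 0, 0, 0, 0, 0, 8, 0, 0, 0, 0, 0, 0, 8, 0, 0, 0, 0]

```text
clock: 8.18
eef_pos: [485.1, -263.5, 265.9]
tool_rot: [-3.141, -0.0, 2.018]
force: [-0.4, -0.1, -0.7]
width: 15.2
gripper_force: 58.7
```

Call:
play_rows:
  deltas: [0, 0, 2, 0, 0, 0, 0, 0, 0, 4, 0, 0, 0, 0, 0, 0, 6, 0, 0, 0, 0, 0, 0, 6, 0, 0, 0, 0, 0, 0, 6, 0, 0, 0, 0]

```text
clock: 8.8
eef_pos: [485.3, -263.6, 260.1]
tool_rot: [3.142, 0.0, 2.018]
force: [-0.9, 0.6, -1.3]
width: 15.1
gripper_force: 58.7
```

Call:
play_rows:
  deltas: [0, 0, 2, 0, 0, 0, 0, 0, 0, 4, 0, 0, 0, 0, 0, 0, 4, 0, 0, 0, 0, 0, 0, 4, 0, 0, 0, 0]

```text
clock: 9.3
eef_pos: [485.3, -263.5, 256.1]
tool_rot: [3.142, 0.0, 2.018]
force: [0.2, -0.5, -1.3]
width: 14.7
gripper_force: 58.7
```

Depth ≈ 20 mm, no contact yet.

Call:
play_rows:
  deltas: [0, 0, 2, 0, 0, 0, 0, 0, 0, 4, 0, 0, 0, 0, 0, 0, 4, 0, 0, 0, 0]

```text
clock: 9.68
eef_pos: [485.1, -263.4, 251.9]
tool_rot: [-3.141, -0.0, 2.018]
force: [0.7, -0.3, 0.1]
width: 14.9
gripper_force: 58.7
```

Call:
play_rows:
  deltas: [0, 0, 2, 0, 0, 0, 0, 0, 0, 4, 0, 0, 0, 0, 0, 0, 4, 0, 0, 0, 0]

```text
clock: 10.05
eef_pos: [485.1, -263.5, 247.9]
tool_rot: [-3.141, -0.0, 2.018]
force: [-0.1, 0.6, -1.7]
width: 15.0
gripper_force: 58.7
```

Call:
play_rows:
  deltas: [0, 0, 2, 0, 0, 0, 0, 0, 0, 4, 0, 0, 0, 0, 0, 0, 4, 0, 0, 0, 0]

```text
clock: 10.42
eef_pos: [485.7, -264.1, 245.0]
tool_rot: [3.141, 0.002, 2.018]
force: [-0.2, -0.0, 4.4]
width: 14.7
gripper_force: 59.4
```

Call:
play_rows:
  deltas: [0, 0, 1, 0, 0, 0, 0, 0, 0, 2, 0, 0, 0, 0, 0, 0, 2, 0, 0, 0, 0]

```text
clock: 10.8
eef_pos: [485.9, -264.3, 243.4]
tool_rot: [3.14, 0.002, 2.018]
force: [-0.8, -0.7, 6.5]
width: 14.8
gripper_force: 59.5
```

Call:
play_rows:
  deltas: [0, 0, 1, 0, 0, 0, 0, 0, 0, 2, 0, 0, 0, 0, 0, 0, 2, 0, 0, 0, 0]

```text
clock: 11.18
eef_pos: [486.0, -264.5, 241.6]
tool_rot: [3.14, 0.003, 2.017]
force: [-1.6, -0.4, 7.7]
width: 14.7
gripper_force: 59.6
```

Call:
play_rows:
  deltas: [0, 0, 1, 0, 0, 0, 0, 0, 0, 1.5, 0, 0, 0, 0, 0, 0, 1.5, 0, 0, 0, 0]

```text
clock: 11.55
eef_pos: [486.0, -264.5, 240.1]
tool_rot: [3.14, 0.003, 2.017]
force: [-1.7, -0.2, 7.7]
width: 15.3
gripper_force: 59.6
```

```bash
python3 - <<'E'
from h import *
g0=cv2.imread('pics/d5_full.png',0).astype(int)
snap('side','d6');snap('scene','s6');g=cv2.imread('pics/d6_full.png',0).astype(int)
print('diff near front edge',(abs(g-g0)[290:420,365:450]>25).sum(), read_state()['eef_pos'],read_state()['force'])
E
```

```text
diff near front edge 1323 [ 486.02888951 -264.46719342  240.12540833] [-0.44417597 -0.29718198  8.21092133]
```

Call:
play_rows:
  deltas: [0, 0, 0.7, 0, 0, 0, 0, 0, 0, 0.7, 0, 0, 0, 0, 0, 0, 0.7, 0, 0, 0, 0, 0, 0, 0.7, 0, 0, 0, 0]

```text
clock: 12.15
eef_pos: [486.1, -264.6, 239.5]
tool_rot: [3.14, 0.003, 2.017]
force: [-1.0, -0.4, 7.8]
width: 14.5
gripper_force: 59.6
```

```bash
python3 - <<'E'
from h import *
print(read_state()['force']);snap('side','d7');snap('scene','s7')
a=cv2.imread('pics/d7.png')[240:440,270:470];b=cv2.imread('pics/s7.png')[100:270,170:340]
cv2.imwrite('pics/c7.png',np.hstack([cv2.resize(a,(400,400),interpolation=2),cv2.resize(b,(400,400),interpolation=2)]))
E
```

```text
[-1.00954778 -0.41880279  7.81902783]
```

View pics/c7.png

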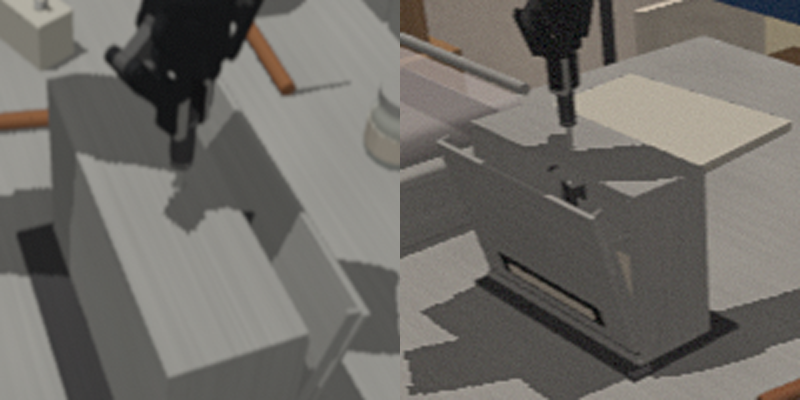

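The side and scene crops show the front standing ajar, with its upper edge away from the top plate and the pin still in the hole. Next I withdraw straight up and carry the pin back.

Call:
play_rows:
  deltas: [0, 0, -3, 0, 0, 0, 0, 0, 0, -12, 0, 0, 0, 0, 0, 0, -25, 0, 0, 0, 0, 0, 0, -40, 0, 0, 0, 0, 0, 0, -55, 0, 0, 0, 0, 0, 0, -66, 0, 0, 0, 0, 0, 0, -70, 0, 0, 0, 0, 0, 0, -70, 0, 0, 0, 0]

```text
clock: 13.25
eef_pos: [485.2, -263.5, 308.0]
tool_rot: [3.141, 0.0, 2.018]
force: [0.0, -0.6, 0.5]
width: 14.9
gripper_force: 58.7
```

Call:
play_rows:
  deltas: [15, 6, 0, 0, 0, 0, 0, 60, 25, 0, 0, 0, 0, 0, 115, 49, 0, 0, 0, 0, 0, 170, 72, 0, 0, 0, 0, 0, 225, 95, 0, 0, 0, 0, 0, 280, 118, 0, 0, 0, 0, 0, 335, 142, 0, 0, 0, 0, 0, 385, 163, 10, 0, 0, 0, 0, 408, 172.7, 30, 0, 0, 0, 0, 413, 174.7, 50, 0, 0, 0, 0]

```text
clock: 14.5
eef_pos: [462.5, 187.9, 257.0]
tool_rot: [-3.141, -0.002, 2.023]
force: [0.7, -0.4, -1.4]
width: 15.1
gripper_force: 58.7
```

Call:
play_rows:
  deltas: [0, 0, 40, 0, 0, 0, 0, 0, 0, 75, 0, 0, 0, 0, 0, 0, 95, 0, 0, 0, 0, 0, 0, 98, 0, 0, 0, 0, 0, 0, 98, 0, 0, 0, 0, 0, 0, 98, 0, 0, 0, 0]

```text
clock: 15.25
eef_pos: [464.8, 184.9, 160.9]
tool_rot: [3.14, -0.0, 2.018]
force: [-0.8, 0.1, -0.5]
width: 15.1
gripper_force: 58.7
```

```bash
python3 - <<'E'
from h import *
np.set_printoptions(precision=1,suppress=True,linewidth=200)
s=read_state();e=np.array(s['eef_pos']);print(s['clock'],e,s['force'])
c=camera_info('wrist');d=camera_info('side');z=camera_info('scene')
snap('wrist','w8');snap('scene','s8');snap('side','d8')
for k in(c,d,z): print(proj(k,e-[0,0,76.5]),proj(k,[464.8,184,66]))
a=cv2.imread('pics/w8.png')[140:320,240:400];b=cv2.imread('pics/s8.png')[240:320,350:430];f=cv2.imread('pics/d8.png')[190:280,240:320]
cv2.imwrite('pics/c8.png',np.hstack([cv2.resize(i,(265,298),interpolation=2) for i in(a,b,f)]))
E
```

```text
15.25 [464.8 184.9 160.9] [-0.8  0.1 -0.5]
(np.float64(317.97561991841417), np.float64(238.51264563807078)) (np.float64(317.44125088225), np.float64(232.39575748601956))
(np.float64(275.73620830109667), np.float64(226.5974180934247)) (np.float64(276.3005076549739), np.float64(233.11966571852997))
(np.float64(390.17970515641036), np.float64(272.13973034738103)) (np.float64(389.1856866571511), np.float64(279.17213819233706))
```

View pics/c8.png

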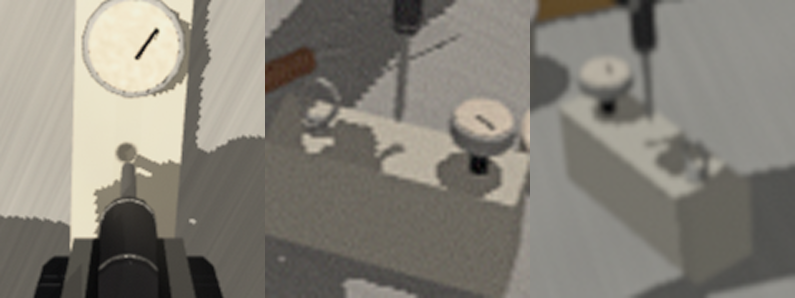

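In the wrist crop the socket is at full-frame ≈ (316,232) and the pin tip at ≈ (318,240), so the pin is within ~1 mm after the height allowance. I'm correcting −0.8 mm along tool y and inserting.

Call:
play_rows:
  deltas: [0, -0.8, 5, 0, 0, 0, 0, 0, -0.8, 12, 0, 0, 0, 0, 0, -0.8, 17, 0, 0, 0, 0, 0, -0.8, 21, 0, 0, 0, 0, 0, -0.8, 25, 0, 0, 0, 0, 0, -0.8, 25, 0, 0, 0, 0]

```text
clock: 16.15
eef_pos: [463.4, 184.0, 134.6]
tool_rot: [-3.141, -0.0, 2.018]
force: [0.4, 0.1, -0.5]
width: 14.6
gripper_force: 58.7
```

Call:
play_rows:
  deltas: [0, 0, 6, 0, 0, 0, 0, 0, 0, 14, 0, 0, 0, 0, 0, 0, 24, 0, 0, 0, 0, 0, 0, 34, 0, 0, 0, 0, 0, 0, 43, 0, 0, 0, 0, 0, 0, 50, 0, 0, 0, 0, 0, 0, 50, 0, 0, 0, 0]

```text
clock: 17.02
eef_pos: [463.2, 183.9, 84.3]
tool_rot: [-3.141, -0.0, 2.018]
force: [0.1, -0.7, -0.8]
width: 15.0
gripper_force: 58.7
```

Call:
play_rows:
  deltas: [0, 0, 2, 0, 0, 0, 0, 0, 0, 4.5, 0, 0, 0, 0, 0, 0, 4.5, 0, 0, 0, 0]

```text
clock: 17.4
eef_pos: [463.6, 184.1, 80.5]
tool_rot: [3.141, -0.0, 2.018]
force: [0.2, -0.1, -0.6]
width: 14.7
gripper_force: 58.9
```

Call:
play_rows:
  deltas: [0, 0, 0.7, 0, 0, 0, 0, 0, 0, 1.2, 0, 0, 0, 0, 0, 0, 1.2, 0, 0, 0, 0]

```text
clock: 17.77
eef_pos: [463.8, 184.2, 80.3]
tool_rot: [3.141, 0.0, 2.018]
force: [-2.6, -0.4, 11.1]
width: 15.1
gripper_force: 60.0
```

Call:
play_rows:
  deltas: [0, 0, -1, 0, 0, 0, 0.3, 0, 0, -1, 0, 0, 0, 0.7, 0, 0, -1, 0, 0, 0, 1, 0, 0, -1, 0, 0, 0, 1, 0, 0, -1, 0, 0, 0, 1]

```text
clock: 18.4
eef_pos: [463.5, 184.0, 80.1]
tool_rot: [-3.141, -0.0, 2.018]
force: [-0.4, -0.4, 0.2]
width: 85.5
gripper_force: 0.0
```

Call:
play_rows:
  deltas: [0, 0, -20, 0, 0, 0, 1, 0, 0, -60, 0, 0, 0, 1, 0, 0, -110, 0, 0, 0, 1, 0, 0, -160, 0, 0, 0, 1, 0, 0, -190, 0, 0, 0, 1, 0, 0, -200, 0, 0, 0, 1]

```text
clock: 19.15
eef_pos: [464.3, 184.4, 281.9]
tool_rot: [3.138, 0.0, 2.018]
force: [0.1, 0.6, -0.5]
width: 85.7
gripper_force: 0.0
```

```bash
python3 - <<'E'
from h import *
np.set_printoptions(precision=1,suppress=True,linewidth=200)
s=read_state();print(s['clock'],s['eef_pos'],s['qpos'])
snap('side','d9');snap('scene','s9')
d=camera_info('side');z=camera_info('scene')
# dark barrel centroid before/after
for f0,f1,(x0,y0,x1,y1) in(('s1','s9',(380,250,402,292)),('d1','d9',(265,208,288,240))):
    for f in(f0,f1):
        g=cv2.imread(f'pics/{f}_full.png',0)[y0:y1,x0:x1];ys,xs=np.where(g<60);print(f,len(xs),xs.mean()+x0,ys.mean()+y0,ys.min()+y0,ys.max()+y0)
# predicted ajar geometry, dispenser centre
for hx in(520,):
    for yy in(-134,-264,-398):
        p=[472+44+3+np.sin(.24)*176,yy,22+176*np.cos(.24)];print(p,proj(d,p),proj(z,p))
a=cv2.imread('pics/d9.png')[240:440,270:470];b=cv2.imread('pics/s9.png')[110:260,180:330]
cv2.imwrite('pics/c9.png',np.hstack([cv2.resize(a,(400,400),interpolation=2),cv2.resize(b,(400,400),interpolation=2)]))
E
```

```text
19.15 [464.3 184.4 281.9] [-0.4  0.3 -0.1  1.8  0.   1.  -0. ]
s1 132 389.7878787878788 270.93939393939394 260 281
s9 138 390.0072463768116 270.2463768115942 259 281
d1 100 275.38 224.59 216 233
d9 104 275.00961538461536 224.51923076923077 216 233
[np.float64(560.8356622511757), -134, np.float64(192.95548357395722)] (np.float64(370.89953529636733), np.float64(268.81950592747376)) (np.float64(251.63832336816313), np.float64(191.107177498456))
[np.float64(560.8356622511757), -264, np.float64(192.95548357395722)] (np.float64(405.05290913473647), np.float64(323.10084548788166)) (np.float64(217.08788842329437), np.float64(173.98737057263958))
[np.float64(560.8356622511757), -398, np.float64(192.95548357395722)] (np.float64(452.1600440763269), np.float64(397.9701219342912)) (np.float64(186.00419050921838), np.float64(158.58533850912085))
```

View pics/c9.png

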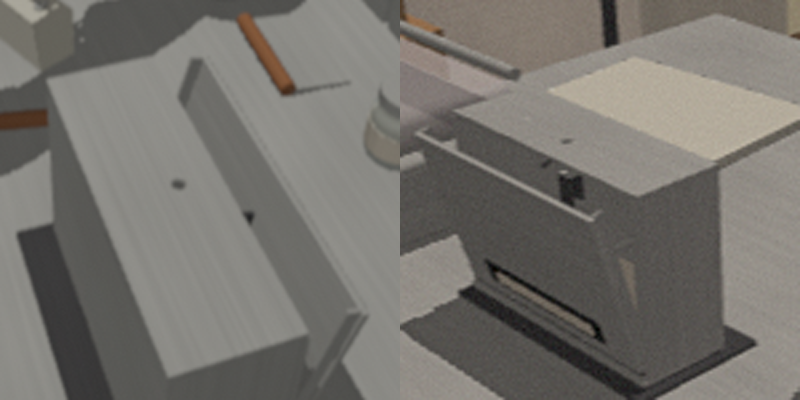

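The pin's barrel centroid matches the start picture within 0.7 px, so it is home. The front's upper edge runs from (370,270) to (451,396) in the side view, as projected for x≈560, z≈193. The gap is about x 518–557, with mid-width at y≈-266, so I'll hook there with closed fingers turned to present their 22 mm width.

Call:
play_rows:
  deltas: [-15, -4, 0, 0, 0, 0.15, 0, -60, -18, 0, 0, 0, 0.32, 0, -110, -33, 0, 0, 0, 0.5, 0, -165, -49, 0, 0, 0, 0.68, 0, -220, -65, 0, 0, 0, 0.86, 0, -275, -81, 0, 0, 0, 1.04, 0, -330, -97, 0, 0, 0, 1.22, 0, -380, -112, 0, 0, 0, 1.4, 0, -420, -124, 10, 0, 0, 1.58, 0, -437, -129, 25, 0, 0, 1.75, 0]

```text
clock: 20.5
eef_pos: [534.8, -269.0, 252.9]
tool_rot: [3.141, 0.003, 0.258]
force: [-0.3, 0.4, -0.2]
width: 0.2
gripper_force: 0.0
```

Call:
play_rows:
  deltas: [0, 0, 0, 0, 0, 0.15, 0, 0, 0, 0, 0, 0, 0.268, 0, 0, 0, 0, 0, 0, 0.268, 0, 0, 0, 0, 0, 0, 0.268, 0]

```text
clock: 21.0
eef_pos: [535.6, -265.4, 254.1]
tool_rot: [-3.141, 0.002, 0.002]
force: [1.0, 0.7, 0.2]
width: -0.2
gripper_force: 0.0
```

```bash
python3 - <<'E'
from h import *
s=read_state();e=np.array(s['eef_pos']);print(s['clock'],e,s['tool_rot'],s['width'],s['qpos'])
c=camera_info('wrist');d=camera_info('side');snap('wrist','w10');snap('side','d10')
for p in(e,[558,-266,193],[518,-266,200],[485.5,-263.6,200]):print(proj(c,p),proj(d,p))
a=cv2.imread('pics/w10.png');b=cv2.imread('pics/d10.png')[200:420,270:490]
cv2.imwrite('pics/c10.png',np.hstack([cv2.resize(a,(480,360),interpolation=3),cv2.resize(b,(320,360),interpolation=2)]))
E
```

```text
21.0 [ 535.62529281 -265.38300489  254.087464  ] [-3.14103263e+00  1.94178470e-03  1.84688491e-03] -0.18505992616341987 [ 0.11281353  0.54630708  0.48335011  1.62005439 -0.28193897  1.04728856
 -0.89025624]
(np.float64(316.22818367674876), np.float64(281.66449538647674)) (np.float64(394.2701002361944), np.float64(298.41098827998167))
(np.float64(317.36322152379773), np.float64(211.08962792367743)) (np.float64(403.9490330217495), np.float64(324.4848815818834))
(np.float64(317.2413306419275), np.float64(272.48646590095154)) (np.float64(379.8355647618865), np.float64(327.7116125416434))
(np.float64(313.65452461839527), np.float64(316.2212260476724)) (np.float64(358.62804475134266), np.float64(331.86238740147843))
```

View pics/c10.png

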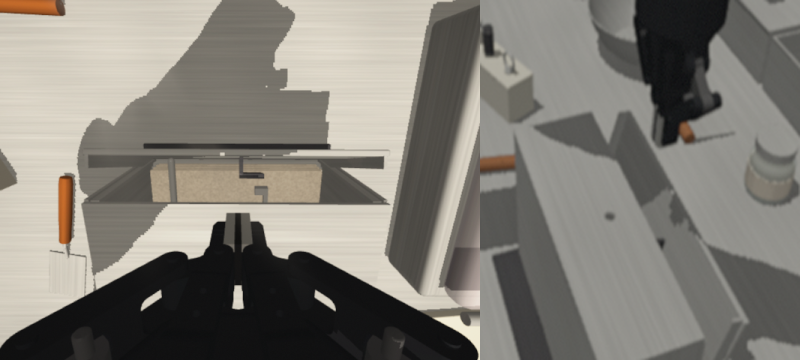

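The wrist view shows the front's edge at full-frame rows ≈ 204–211 and the top plate's edge at row ≈ 272, as predicted. The fingertips point at the gap. Small latch parts sit deeper, slightly right at cols ≈ 333–350, so I enter 10 mm to their left.

Call:
play_rows:
  deltas: [2, -10, 8, 0, 0, 0, 0, 2, -10, 22, 0, 0, 0, 0, 2, -10, 38, 0, 0, 0, 0, 2, -10, 52, 0, 0, 0, 0, 2, -10, 64, 0, 0, 0, 0, 2, -10, 74, 0, 0, 0, 0, 2, -10, 80, 0, 0, 0, 0, 2, -10, 80, 0, 0, 0, 0]

```text
clock: 22.1
eef_pos: [538.0, -255.8, 174.9]
tool_rot: [-3.141, 0.0, -0.0]
force: [-0.5, 0.7, 0.8]
width: -0.2
gripper_force: 0.0
```

Call:
play_rows:
  deltas: [6, 0, 1, 0, 0, 0, 0, 14, 0, 3, 0, 0, 0, 0, 22, 0, 5, 0, 0, 0, 0, 30, 0, 9, 0, 0, 0, 0, 38, 0, 13, 0, 0, 0, 0, 46, 0, 17, 0, 0, 0, 0, 54, 0, 22, 0, 0, 0, 0, 62, 0, 28, 0, 0, 0, 0, 70, 0, 34, 0, 0, 0, 0, 70, 0, 34, 0, 0, 0, 0]

```text
clock: 23.35
eef_pos: [610.6, -255.3, 141.7]
tool_rot: [3.141, -0.003, 0.002]
force: [-0.3, 0.9, -0.5]
width: 0.3
gripper_force: 0.0
```

```bash
python3 - <<'E'
from h import *
s=read_state();print(s['clock'],s['eef_pos'],s['force'])
snap('side','d11');snap('scene','s11')
E
```

```text
23.35 [ 610.61611715 -255.27296553  141.72760536] [-0.31908511  0.87558142 -0.46781015]
```

Call:
play_rows:
  deltas: [-4, 0, -10, 0, 0, 0, 0, -8, 0, -40, 0, 0, 0, 0, -8, 0, -80, 0, 0, 0, 0, -8, 0, -120, 0, 0, 0, 0, -8, 0, -150, 0, 0, 0, 0, -8, 0, -160, 0, 0, 0, 0, -8, 0, -160, 0, 0, 0, 0, -8, 0, -160, 0, 0, 0, 0, -8, 0, -160, 0, 0, 0, 0, -8, 0, -160, 0, 0, 0, 0]

```text
clock: 24.7
eef_pos: [599.8, -255.6, 300.4]
tool_rot: [-3.141, 0.001, -0.0]
force: [0.8, -0.3, -0.0]
width: 0.0
gripper_force: 0.0
```

```bash
python3 - <<'E'
from h import *
s=read_state();print(s['clock'],s['eef_pos'],s['force'])
snap('side','d12');snap('scene','s12');snap('wrist','w12')
for n in('scene','side'):
    c=camera_info(n)
    for t in(.7,.9,1.05,1.15):
        print(n,t,[np.round(proj(c,[519+176*np.sin(t),y,22+176*np.cos(t)])).tolist() for y in(-133,-400)])
a=cv2.imread('pics/d12.png')[200:460,280:540];b=cv2.imread('pics/s12.png')[100:300,100:300]
cv2.imwrite('pics/c12.png',np.hstack([cv2.resize(a,(400,400),interpolation=2),cv2.resize(b,(400,400),interpolation=2)]))
E
```

```text
24.7 [ 599.81427172 -255.61384626  300.36431604] [ 0.75724067 -0.28369944 -0.03582257]
scene 0.7 [[227.0, 217.0], [163.0, 180.0]]
scene 0.9 [[219.0, 231.0], [156.0, 193.0]]
scene 1.05 [[215.0, 243.0], [152.0, 202.0]]
scene 1.15 [[213.0, 250.0], [150.0, 209.0]]
side 0.7 [[406.0, 275.0], [494.0, 400.0]]
side 0.9 [[416.0, 283.0], [505.0, 406.0]]
side 1.05 [[422.0, 290.0], [510.0, 411.0]]
side 1.15 [[424.0, 295.0], [511.0, 416.0]]
```

View pics/c12.png

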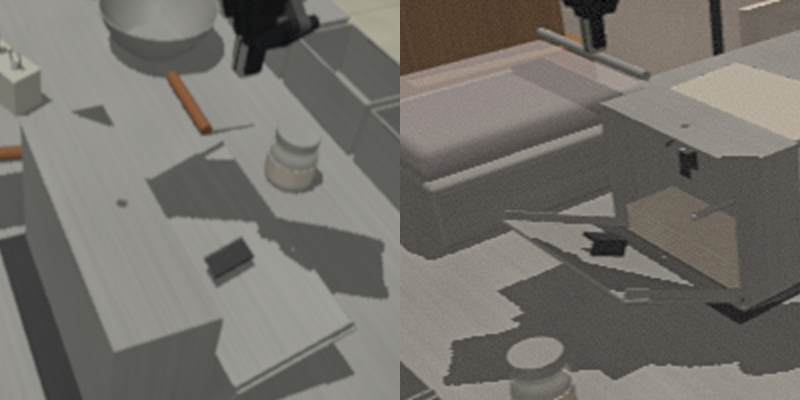

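The scene view shows the front lying open, with outer corners at ≈ (212,249) and (152,206), matching the 1.15 rad projection of (213,250) and (150,209). I'll wait a second and check that it has come to rest.

Call:
play_rows:
  deltas: [0, 0, 0, 0, 0, 0, 0, 0, 0, 0, 0, 0, 0, 0, 0, 0, 0, 0, 0, 0, 0, 0, 0, 0, 0, 0, 0, 0, 0, 0, 0, 0, 0, 0, 0, 0, 0, 0, 0, 0, 0, 0, 0, 0, 0, 0, 0, 0, 0, 0, 0, 0, 0, 0, 0, 0]

```text
clock: 25.85
eef_pos: [600.1, -255.8, 301.2]
tool_rot: [-3.142, 0.0, -0.0]
force: [1.0, -0.0, 0.1]
width: -0.1
gripper_force: 0.0
```

```bash
python3 - <<'E'
from h import *
snap('side','d13');snap('scene','s13')
for a,b,(x0,y0,x1,y1) in(('d12','d13',(370,270,530,460)),('s12','s13',(130,180,280,260))):
    A,B=[cv2.GaussianBlur(cv2.imread(f'pics/{f}_full.png',0)[y0:y1,x0:x1],(3,3),0).astype(int) for f in(a,b)];print((abs(A-B)>20).sum())
for f,(x0,y0,x1,y1) in(('s13',(380,250,402,292)),('d13',(265,208,288,240))):
    g=cv2.imread(f'pics/{f}_full.png',0)[y0:y1,x0:x1];ys,xs=np.where(g<60);print(f,len(xs),xs.mean()+x0,ys.mean()+y0)
# fit angle from silhouette of far corners
z=camera_info('scene');d=camera_info('side')
for t in (.95,1.0,1.05,1.1,1.15,1.2):
    for n in(3,-3):
        p=[519+176*np.sin(t)+n*np.cos(t),-133,22+176*np.cos(t)-n*np.sin(t)];q=[p[0],-400,p[2]]
        print(t,n,[np.round(proj(c,k),0).tolist() for c in(z,d) for k in(p,q)])
E
```

```text
0
0
s13 142 390.0211267605634 269.98591549295776
d13 89 275.13483146067415 225.1573033707865
0.95 3 [[217.0, 236.0], [154.0, 197.0], [419.0, 286.0], [507.0, 408.0]]
0.95 -3 [[218.0, 234.0], [155.0, 195.0], [418.0, 284.0], [506.0, 407.0]]
1.0 3 [[216.0, 240.0], [153.0, 200.0], [421.0, 288.0], [509.0, 410.0]]
1.0 -3 [[217.0, 237.0], [154.0, 198.0], [419.0, 286.0], [508.0, 408.0]]
1.05 3 [[214.0, 244.0], [152.0, 204.0], [422.0, 290.0], [510.0, 412.0]]
1.05 -3 [[215.0, 241.0], [152.0, 201.0], [421.0, 289.0], [509.0, 410.0]]
1.1 3 [[213.0, 248.0], [151.0, 207.0], [424.0, 293.0], [511.0, 414.0]]
1.1 -3 [[214.0, 245.0], [151.0, 205.0], [423.0, 291.0], [510.0, 413.0]]
1.15 3 [[212.0, 251.0], [150.0, 210.0], [425.0, 296.0], [512.0, 416.0]]
1.15 -3 [[213.0, 249.0], [151.0, 208.0], [424.0, 294.0], [511.0, 415.0]]
1.2 3 [[211.0, 255.0], [150.0, 214.0], [426.0, 298.0], [512.0, 419.0]]
1.2 -3 [[212.0, 252.0], [150.0, 211.0], [425.0, 296.0], [512.0, 417.0]]
```

The front is at rest at about 1.1–1.15 rad, the pin is home, and the arm is clear.

```bash
python3 -c "
from cell import *
print(finish_job())"
```

```text
the job is handed in; nothing more can be done
None
```

The job is handed in at about 26 s on the clock. The latch released at about 8 N, the pin is back home in its middle socket, and the front is resting open at about 1.1–1.15 rad as measured from the camera views. The judge's result was not shown.

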